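Roll the slats of the pasta board home

TASK

Take the pastry roller by its handle out of its rest and roll it, beginning at the end with the hanging tab, along the slatted pasta board with steady, firm but not violent pressure until all five raised slats are pressed fully home; press them with the rolling wheel only, never with the gripper. Then hang the roller back upright in its rest, let go, and leave the bowls and the spoon where they are.

Things in the scene. Friction and masses are not known exactly. Their poses are not given: they have to be found in the camera images.
- frame: The slatted pasta board, fixed: shallow wooden frame 130 mm (x) by 220 mm (y); origin under its centre, rim top 23 mm above it; a flat rounded hanging tab at its -y end reaches to y = -167 mm. Inside lie five poplar slats side by side, each 100 mm long (along x), 34 mm wide, at 36 mm spacing along y; slat 1 is next to the tab. More than 35 N in all on slats and frame would crack them.
- roller: Pastry roller, 0.3 to 0.5 kg, hanging in its rest. Origin at the axle's centre; x along the axle, y the rolling direction, z up. Wheel of radius 25 mm, 70 mm long, between steel arms (outer sides x = +-42 mm); above, a flat shoulder bar 136 (x) by 40 mm, z 36 to 44 mm; on it an upright handle 34 (x) by 26 mm (y), z 44 to 125 mm. Best gripped across the 26 mm, about z = 100 mm.
- wheel (a joint): Turning angle of the roller's wooden wheel about the roller's x axis, rad; turns freely, without stops.
- rest: The roller's dark wooden rest, fixed; origin under its centre. Two walls 70 mm long (y), 14 mm thick, centred at x = +-60 mm, tops 77 mm above the origin (106 mm gap); base 140 by 80 mm, 10 mm thick. The roller's shoulder bar lies across both wall tops, its wheel hanging between them: the axle is then 41 mm above the rest's origin, the roller's x along the rest's x.
- bowl_a: Small white porcelain bowl, 100 mm across, 45 mm high; origin under its centre. Bystander.
- bowl_b: A second, equal bowl. Bystander.
- spoon: Wooden spoon 200 mm long lying on the board. Bystander.
- slat1 (a joint): How far slat 1 (counted from the tab, centred at y = -72 mm in the frame) stands above its home level, m; 0 = fully home, where it stops hard; starts 3.5 to 6 mm up. Slides down under 7 to 11 N and stays where pushed. Home level is set by a hidden bed: slat tops at home 26 to 38 mm above the frame's origin at the middle, unknown, and sloping along y by up to 0.06 rad either way.
- slat2 (a joint): How far slat 2 (counted from the tab, centred at y = -36 mm in the frame) stands above its home level, m; 0 = fully home, where it stops hard; starts 3.5 to 6 mm up. Slides down under 7 to 11 N and stays where pushed. Home level is set by a hidden bed: slat tops at home 26 to 38 mm above the frame's origin at the middle, unknown, and sloping along y by up to 0.06 rad either way.
- slat3 (a joint): How far slat 3 (counted from the tab, centred at y = 0 mm in the frame) stands above its home level, m; 0 = fully home, where it stops hard; starts 3.5 to 6 mm up. Slides down under 7 to 11 N and stays where pushed. Home level is set by a hidden bed: slat tops at home 26 to 38 mm above the frame's origin at the middle, unknown, and sloping along y by up to 0.06 rad either way.
- slat4 (a joint): How far slat 4 (counted from the tab, centred at y = 36 mm in the frame) stands above its home level, m; 0 = fully home, where it stops hard; starts 3.5 to 6 mm up. Slides down under 7 to 11 N and stays where pushed. Home level is set by a hidden bed: slat tops at home 26 to 38 mm above the frame's origin at the middle, unknown, and sloping along y by up to 0.06 rad either way.
- slat5 (a joint): How far slat 5 (counted from the tab, centred at y = 72 mm in the frame) stands above its home level, m; 0 = fully home, where it stops hard; starts 3.5 to 6 mm up. Slides down under 7 to 11 N and stays where pushed. Home level is set by a hidden bed: slat tops at home 26 to 38 mm above the frame's origin at the middle, unknown, and sloping along y by up to 0.06 rad either way.
There are look-alikes about, which are no part of the job. Leave any red look-alike of the roller alone.

How it is judged (in metres and radians):
On the way, in this order (a step that is already met when the one before it is completed fails the run):
1. the turning wheel presses slat 1, next to the tab, home (value of joint slat1 below 0.0015 m and y of roller in the frame of frame between -0.1 and -0.05 m and contact force between roller and frame above 3 N and (velocity of joint wheel above 0.15 rad/s or velocity of joint wheel below -0.15 rad/s)), for 0.1 s.
2. the turning wheel presses the middle slat home (value of joint slat3 below 0.0015 m and y of roller in the frame of frame between -0.018 and 0.018 m and contact force between roller and frame above 3 N and (velocity of joint wheel above 0.15 rad/s or velocity of joint wheel below -0.15 rad/s)), for 0.1 s.
3. the turning wheel presses the last slat home (value of joint slat5 below 0.0015 m and y of roller in the frame of frame between 0.05 and 0.1 m and contact force between roller and frame above 3 N and (velocity of joint wheel above 0.15 rad/s or velocity of joint wheel below -0.15 rad/s)), for 0.1 s.
At the end, for the whole second after the job is handed in: All five slats are within 1.5 mm of home; the roller hangs upright (within 0.12 rad) and still in its rest, its axle within 14 mm along and 25 mm across the axle of the rest's centre and 37 to 46 mm above the rest's origin, and is let go (value of joint each of slat1, slat2, slat3, slat4, slat5 below 0.0015 m and x of roller in the frame of rest between -0.014 and 0.014 m and y of roller in the frame of rest between -0.025 and 0.025 m and z of roller in the frame of rest between 0.037 and 0.046 m and angle between roller's own z axis and vertical below 0.12 rad and linear speed of roller below 0.03 m/s and contact force between roller and the fingers below 0.1 N); the robot touches nothing.
It fails at once if the roller presses the slatted board with more than 35 N (contact force between roller and frame above 35 N).
It fails at once if the robot itself presses the slatted board (contact force between any of the fingers, the arm and frame above 2 N).
It fails at once if a bowl or the spoon is moved more than 30 mm (distance of any of bowl_a, bowl_b, spoon from where it was at the start of the episode above 0.03 m).
It also fails if it takes over 72 s, if anything falls off the work surface, if the arm or the gripper's body presses on something with over 40 N, if the wrist force passes 120 N, or if a joint passes its speed limit or range.

ROBOT

A 6-joint arm with a two-finger parallel gripper is mounted at the origin on the work surface. World frame = base frame: x ahead of the robot, y to its left, z up, the work surface at z = 0. Lengths are in m, angles in degrees, forces in N, time in s.
With the tool pointing down it reaches from about 0.3 to 0.85 m from the base axis. Payload 4.2 kg.
Tool frame: the origin (TCP) lies on the mounting face of the last link; the fingertips stand 191 mm ahead of it and the grasp point (between the pads) lies 172 mm ahead of it; z points along the fingers, x is the direction in which the jaws open and shut, and the axes are right-handed (so a half turn about z gives the same grasp; the last joint's range is limited). The gripper opens to 91 mm and grips with 3 to 60 N. Pads are 32 mm wide; open, the fingers measure 118 mm over their backs; the gripper's body (76 mm by 178 mm) begins 60 mm behind the grasp point.
Start: joints at [-69.729, 18.312, 89.639, -0, 72.044, -1.146], TCP at [0.21, -0.535, 0.405] pointing down, gripper open.
Joint ranges: [-177.97, 177.97], [-48.28, 115.42], [12.27, 149.76], [-77.06, 257.06], [2.81, 150.46], [-146.56, 146.56]. Speed limits (degrees/s): [147.25, 147.25, 180, 180, 180, 180].

INTERFACE

Orientations are given as [roll, pitch, yaw] about the fixed x, y, z axes, in that order (R = Rz(yaw) Ry(pitch) Rx(roll)).
In Python, from plant import get_state, read_camera, camera_params, sign_off gives the robot as it stands.
- The arm moves only by the tool play_rows, never from a script. Its argument "targets" is a list of rows, each a list of 3 entries, a list of its own where there are three numbers: the turn, a rotation vector about the tool's x, y, z in rad, then the shift along the tool's x, y, z in m, then the finger opening in m, from 0 to 0.0912. A call has 1 to 10 rows; each row is the pose to reach, as a shift and turn from the pose measured when the call began, along the tool's axes at that moment; what a row does not reach only later rows make up. A row lasts 1/10 s, in which the tool goes at most 50 mm and 8.59 degrees, less where a joint would pass 70% of its speed; a pose out of reach is approached as far as the arm can. A call with a gripper value outside its range is refused whole. The fingers move at their own pace and stop on an object; "force" is the grip in N (left out, the last holds). Time passes only in rows, so rows that repeat a pose let the fingers close. It gives the time, the measured TCP pose, the force and the opening at its end, in the units of the state.
- get_state(): the state, without advancing time (a new reading comes with each control period).
- read_camera(name): name is "side" or "top"; returns the picture (480x640x3 uint8, blue, green, red); there is no depth.
- camera_params(name): a dict with "fovy" (degrees; the focal length in pixels is half the picture's height over the tangent of half this angle, whatever the lens; pixels are square), "cx", "cy" (the principal point, pixels), "cam_to_world" (4x4, takes a point from camera to world coordinates). Camera axes: x right, y up, looking along -z (the intrinsics and any distortion apply to the point x, -y, -z); pixel columns grow to the right and rows downward; lengths in m; the calibration is good to about 2 mm. A picture is of the moment at which its call begins. camera_params takes no time and is no camera call.
- sign_off(): hands the job in, once; it reports no verdict.
The state is a dict: "t": time; "joint_pos": joint angles; "qd": joint speeds; "joint_torque": joint torques, N m; "position": TCP position; "tool_rot": TCP orientation; "ft_force": force on the tool from outside, world axes, zero at the start; "torque": the same for the moment, N m; "opening": finger opening in m.
Only numpy, scipy, OpenCV 4.12 (cv2) and the standard library are available. Lean on these libraries where they do the work, as an engineer would, in place of code of your own. Each camera call takes 0.05 s, during which the arm holds its last target. There are 200 camera calls.

## Working session

There is one attempt and no reset: what is moved stays moved. The work goes in short steps, Python scripts to look and compute and a tool call to move; the robot and the scene stay as the last step left them, time stands still between calls to the robot, and variables do not carry over. Pictures are saved under pics/ and viewed, on a budget of 10 in all, crops included, one or two more only if the job needs it, and the job is handed in when it is done.

Besides the shell and the picture viewer there is one more tool, called as name(argument=value, ...), one argument or row to a line, values as JSON. play_rows: Moves the arm, as the interface text tells. Its arguments: {"type":"object","properties":{"targets":{"type":"array"},"force":{"type":"number"}},"required":["targets"]}

```bash
ls; mkdir -p pics; python3 - <<'E'
from plant import *
import cv2
print(get_state())
for n in("top","side"):
    cv2.imwrite(f"pics/{n}0.png",read_camera(n)); print(n,camera_params(n))
E
```

```text
pics
{'t': 0.0, 'joint_pos': array([-6.97293085e+01,  1.83514478e+01,  8.97051807e+01,  5.22838491e-04,
        7.20417436e+01, -1.14487738e+00]), 'qd': array([-0.04813841, -0.02904958, -0.02404189, -0.06892422, -0.06553546,
       -0.00380644]), 'joint_torque': array([ 8.89452367e-04, -4.12459660e+01, -2.31968415e+01,  7.26185599e-02,
        4.58980550e-02, -1.61735711e-04]), 'position': array([ 0.20990702, -0.53514881,  0.40393022]), 'tool_rot': array([-1.79997537e+02,  9.83425230e-02, -6.85845907e+01]), 'ft_force': array([ 0.39272058, -1.41401059, -0.49253377]), 'torque': array([-0.04273863, -0.01002807, -0.01883747]), 'opening': 0.09095353186746215}
top {'fovy': 48.2873671835377, 'cx': 336.11404160221105, 'cy': 234.92497751591827, 'cam_to_world': array([[-0.02267768,  0.9870187 , -0.15899628,  0.31291402],
       [-0.9996876 , -0.02405943, -0.00677069,  0.04699481],
       [-0.01050816,  0.15879306,  0.98725597,  1.2144091 ],
       [ 0.        ,  0.        ,  0.        ,  1.        ]])}
side {'fovy': 49.661499690863955, 'cx': 324.1197180534168, 'cy': 235.56743259219542, 'cam_to_world': array([[-0.81867617,  0.31357603, -0.4810815 , -0.13771303],
       [-0.57415846, -0.46236575,  0.67569222,  0.94137455],
       [-0.01055472,  0.82939013,  0.55857015,  0.83838486],
       [ 0.        ,  0.        ,  0.        ,  1.        ]])}
```

View pics/top0.png

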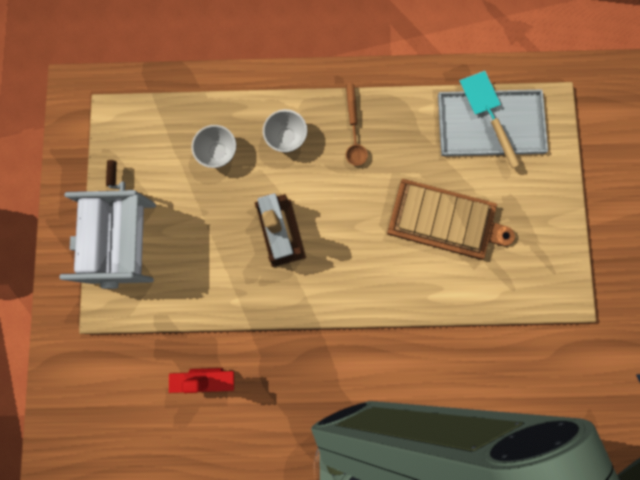

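View pics/side0.png

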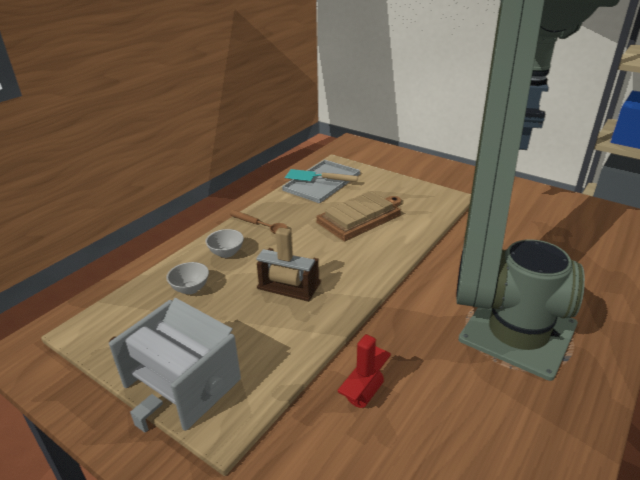

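The top view shows the board with corners near (403,180), (498,207), (489,258), (388,233) and the tab at (505,236). The roller is in its dark rest near (280,230). The bowls are at (215,147) and (285,131), and the red decoy is at (202,381). I'll zoom in on both.

```bash
python3 - <<'E'
import cv2,numpy as np
t=cv2.imread("pics/top0.png");s=cv2.imread("pics/side0.png")
a=cv2.resize(t[165:275,240:320],None,fx=5,fy=5,interpolation=2)
b=cv2.resize(t[165:275,380:525],None,fx=5,fy=5,interpolation=2)[:, :]
b=cv2.resize(t[170:270,380:525],(400*145//100//1,400),interpolation=2)
a=cv2.resize(t[180:270,245:315],(280,360),interpolation=2)
# stack: top row frame crop 5x (offset 380,170, x4) ; side crop
out=np.zeros((400,580+220,3),np.uint8)
out[:,:580]=b
a=cv2.resize(t[180:280,250:305],(220,400),interpolation=2)
out[:,580:]=a
cv2.imwrite("pics/c1.png",out)
s1=cv2.resize(s[215:305,245:330],(425,450),interpolation=2)
s2=cv2.resize(s[185:245,310:410],(375,225),interpolation=2)
o=np.zeros((450,800,3),np.uint8);o[:,:425]=s1;o[:225,425:]=s2
cv2.imwrite("pics/c2.png",o)
E
```

```text
(no output)
```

View pics/c1.png

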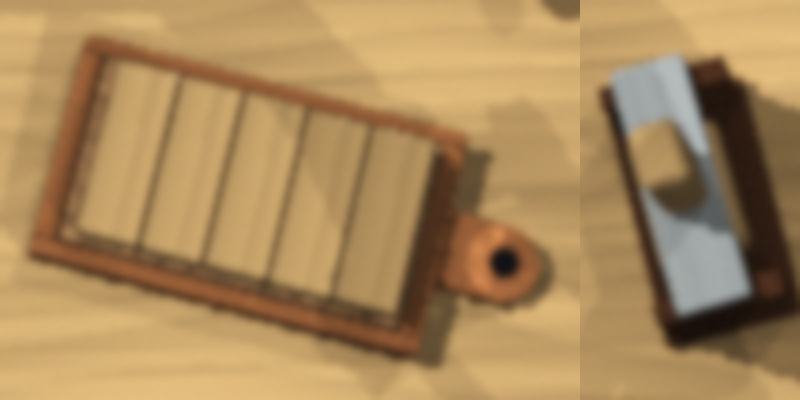

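View pics/c2.png

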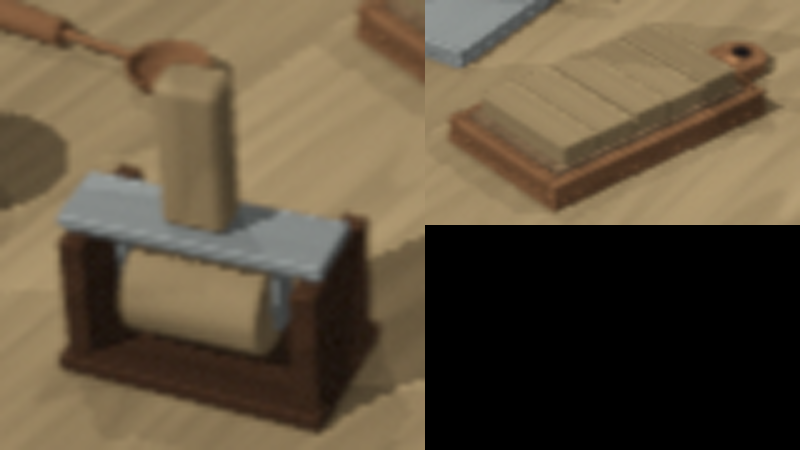

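```bash
cat > h.py <<'E'
import numpy as np
from plant import camera_params
from scipy.spatial.transform import Rotation as R
CP={n:camera_params(n) for n in("top","side")}
def proj(n,P):
    c=CP[n];T=np.linalg.inv(c["cam_to_world"]);f=240/np.tan(np.radians(c["fovy"]/2))
    p=np.atleast_2d(P)@T[:3,:3].T+T[:3,3]
    return np.c_[c["cx"]+f*p[:,0]/-p[:,2],c["cy"]+f*p[:,1]/p[:,2]]
def pose(q,P): return R.from_euler('z',q[3]).apply(P)+q[:3]
E
cat > fit.py <<'E'
from h import *
from scipy.optimize import least_squares
def fit(obs,q0,name):
    def r(q): return np.concatenate([(proj(n,pose(q,p))-uv)[0] for n,p,uv in obs])
    s=least_squares(r,q0,loss="soft_l1");print(name,s.x.round(4),np.degrees(s.x[3]).round(2));print(r(s.x).reshape(-1,2).round(1).tolist());return s.x
A=lambda x,y:(380+x/4,170+y/4); B=lambda x,y:(250+(x-580)/4,180+y/4)
C=lambda x,y:(245+x/5,215+y/5); D=lambda x,y:(310+(x-425)/3.75,185+y/3.75)
X,Y=.065,.11
fit([("top",(X,Y,.023),A(90,37)),("top",(X,-Y,.023),A(467,135)),("top",(-X,Y,.023),A(32,243)),("top",(-X,-Y,.023),A(415,348)),
("side",(X,Y,.023),D(448,117)),("side",(-X,Y,.023),D(555,180)),("side",(-X,-Y,.023),D(768,93)),("side",(-X,Y,0),D(556,210))],[.52,-.15,.02,-.25],"frame")
fit([("top",(.068,.02,.044),B(612,75)),("top",(.068,-.02,.044),B(685,55)),("top",(-.068,-.02,.044),B(750,292)),("top",(-.068,.02,.044),B(677,318)),
("side",(.068,-.02,.044),C(88,173)),("side",(.068,.02,.044),C(58,213)),("side",(-.068,.02,.044),C(322,270)),("side",(-.068,-.02,.044),C(352,215)),
("side",(-.017,.013,.125),C(215,100)),("side",(.017,.013,.125),C(157,80)),("side",(-.017,-.013,.125),C(234,73))],[.5,.15,.06,.25],"roller")
fit([("side",(.07,.04,0),C(62,362)),("side",(-.07,.04,0),C(320,430)),("side",(-.07,-.04,0),C(380,330)),
("side",(.067,.035,.077),C(60,232)),("side",(-.067,-.035,.077),C(368,218)),
("top",(.067,.035,.077),B(600,92)),("top",(.067,-.035,.077),B(722,58)),("top",(-.07,-.04,0),B(798,312))],[.5,.15,.02,.25],"rest")
E
python3 fit.py
```

```text
frame [ 0.5356 -0.1837  0.0161 -0.2978] -17.06
[[-0.1, -1.8], [0.9, -0.6], [-0.4, 1.4], [0.5, 1.7], [-0.1, -0.5], [-0.2, 2.0], [-0.1, -0.7], [-0.5, 0.8]]
roller [0.515  0.1832 0.0584 0.2644] 15.15
[[-0.5, -0.6], [-0.7, -0.8], [0.3, 0.6], [0.2, -0.5], [1.0, -0.9], [-0.2, 0.3], [0.0, 0.3], [0.1, 1.5], [0.6, -0.3], [-1.4, 1.0], [1.3, -0.9]]
rest [0.5111 0.1797 0.0224 0.2229] 12.77
[[-0.5, 0.2], [0.1, 0.5], [1.0, 0.6], [-0.7, 0.2], [1.0, -1.1], [-1.2, -1.3], [0.2, -0.7], [0.9, 1.1]]
```

```bash
cat >> h.py <<'E'
def go(p,yaw):
    from plant import get_state
    s=get_state();r0=R.from_euler('xyz',s["tool_rot"],degrees=True)
    r=R.from_euler('xyz',[180,0,yaw],degrees=True)
    print("turn",(r0.inv()*r).as_rotvec().round(4).tolist(),"shift",r0.inv().apply(np.array(p)-s["position"]).round(4).tolist(),"t",round(s["t"],2),"F",s["ft_force"].round(2),"pos",s["position"].round(4),s["tool_rot"].round(2))
E
python3 -c "
from h import *
go([.515,.183,.40],-75)"
```

```text
turn [0.0, 0.0015, 0.112] shift [-0.5572, -0.5463, 0.0049] t 0.1 F [ 0.27 -0.56  0.39] pos [ 0.2099 -0.5352  0.404 ] [-1.800e+02  9.000e-02 -6.858e+01]
```

play_rows(
  targets=[
    [[0,0.0015,0.05],[-0.035,-0.035,0],0.09],
    [[0,0.0015,0.112],[-0.07,-0.07,0],0.09],
    [[0,0.0015,0.112],[-0.105,-0.105,0],0.09],
    [[0,0.0015,0.112],[-0.14,-0.14,0],0.09],
    [[0,0.0015,0.112],[-0.175,-0.175,0],0.09],
    [[0,0.0015,0.112],[-0.21,-0.21,0],0.09],
    [[0,0.0015,0.112],[-0.245,-0.245,0],0.09],
    [[0,0.0015,0.112],[-0.28,-0.28,0],0.09],
    [[0,0.0015,0.112],[-0.315,-0.31,0],0.09],
    [[0,0.0015,0.112],[-0.35,-0.345,0],0.09],
  ],
)

```text
t: 1.1
position: [0.4031, -0.0814, 0.4045]
tool_rot: [180.0, -0.0, -75.0]
ft_force: [1.0, -0.2, -0.5]
opening: 0.0899
```

```bash
python3 -c "
from h import *
go([.515,.183,.38],-75)"
```

```text
turn [0.0004, -0.0001, -0.0002] shift [-0.2265, -0.1765, 0.0244] t 1.1 F [ 1.04 -0.16 -0.48] pos [ 0.4031 -0.0814  0.4045] [ 1.7998e+02 -1.0000e-02 -7.5010e+01]
```

play_rows(
  targets=[
    [[0,0,0],[-0.04,-0.03,0],0.09],
    [[0,0,0],[-0.08,-0.06,0],0.09],
    [[0,0,0],[-0.12,-0.09,0],0.09],
    [[0,0,0],[-0.16,-0.12,0],0.09],
    [[0,0,0],[-0.2,-0.156,0],0.09],
    [[0,0,0],[-0.2265,-0.1765,0.01],0.09],
    [[0,0,0],[-0.2265,-0.1765,0.02],0.09],
    [[0,0,0],[-0.2265,-0.1765,0.02],0.09],
    [[0,0,0],[-0.2265,-0.1765,0.02],0.09],
  ],
)

```text
t: 2.0
position: [0.5146, 0.1821, 0.384]
tool_rot: [179.9, -0.0, -75.0]
ft_force: [1.2, -0.4, 0.2]
opening: 0.0901
```

```bash
python3 - <<'E'
from h import *
from plant import *
import cv2
go([.515,.183,.331],-75)
t=read_camera("top");s=read_camera("side")
o=np.zeros((480,800,3),np.uint8)
o[:,:400]=cv2.resize(t[170:290,220:320],(400,480),interpolation=2)
o[:,400:]=cv2.resize(s[180:300,235:335],(400,480),interpolation=2)
cv2.imwrite("pics/c3.png",o)
E
```

```text
turn [0.0022, -0.0006, -0.0008] shift [-0.0007, -0.0008, 0.053] t 2.0 F [ 1.16 -0.45  0.17] pos [0.5146 0.1821 0.384 ] [ 1.7988e+02 -3.0000e-02 -7.5050e+01]
```

View pics/c3.png

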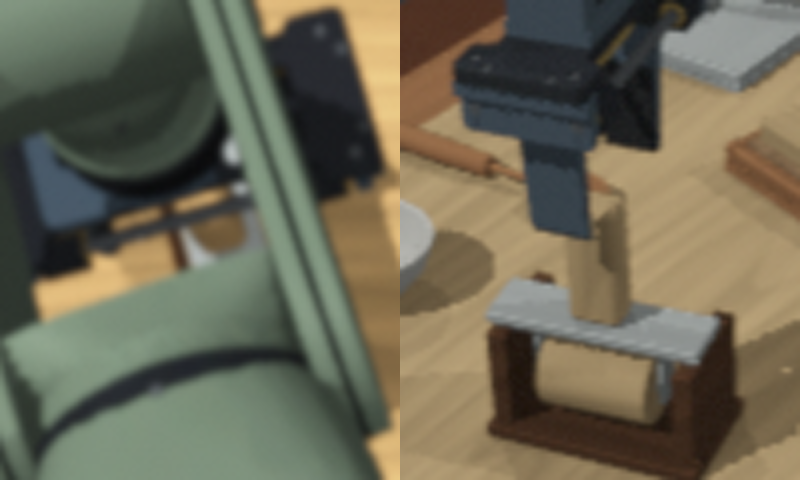

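```bash
python3 - <<'E'
from h import *
for P in [(.499,.239,.193),(.515,.183,.184),(.515,.183,.103)]:
    u=proj("side",P)[0];print(u.round(1),((u-[235,180])*4+[400,0]).round(0))
E
```

```text
[273.6 240.5] [554. 242.]
[284.1 230.1] [596. 200.]
[285.9 258.5] [604. 314.]
```

The picture shows the handle between the open fingers. The finger tip is at (560,235) in the crop, where (554,242) was predicted, so the fit agrees. Descending to grip.

play_rows(
  targets=[
    [[0.002,0,0],[-0.001,-0.001,0.025],0.09],
    [[0.002,0,0],[-0.001,-0.001,0.053],0.09],
    [[0.002,0,0],[-0.001,-0.001,0.053],0.09],
    [[0.002,0,0],[-0.001,-0.001,0.053],0.02],
    [[0.002,0,0],[-0.001,-0.001,0.053],0.02],
    [[0.002,0,0],[-0.001,-0.001,0.053],0.02],
    [[0.002,0,0],[-0.001,-0.001,0.053],0.02],
    [[0.002,0,0],[-0.001,-0.001,0.053],0.02],
    [[0.002,0,0],[-0.001,-0.001,0.053],0.02],
    [[0.002,0,0],[-0.001,-0.001,0.053],0.02],
  ],
  force=45,
)

```text
t: 3.1
position: [0.5154, 0.1831, 0.332]
tool_rot: [-179.9, -0.0, -75.1]
ft_force: [1.0, 0.6, 0.4]
opening: 0.0368
```

play_rows(
  targets=[
    [[0,0,0],[0,0,0],0.02],
    [[0,0,0],[0,0,-0.005],0.02],
    [[0,0,0],[0,0,-0.03],0.02],
    [[0,0,0],[0,0,-0.06],0.02],
    [[0,0,0],[0,0,-0.09],0.02],
    [[0,0,0],[0,0,-0.1],0.02],
    [[0,0,0],[0,0,-0.1],0.02],
    [[0,0,0],[0,0,-0.1],0.02],
  ],
)

```text
t: 3.9
position: [0.5148, 0.1829, 0.4304]
tool_rot: [179.9, -0.0, -75.1]
ft_force: [-0.3, 1.2, -4.0]
opening: 0.0256
```

```bash
python3 - <<'E'
from h import *
# frame-local y of -0.135, TCP height
q=np.array([.5356,-.1837,.018,np.radians(-16.5)])
for y in(-.085,-.072,0,.072,.085): print(y,pose(q,(0,y,0)).round(4))
p=pose(q,(0,-.085,0));go([p[0],p[1],.40],-75-15.15-16.5)
for P in [(.068,.02,.044),(-.068,.02,.044),(-.068,-.02,.044)]: pass
E
```

```text
-0.085 [ 0.5115 -0.2652  0.018 ]
-0.072 [ 0.5152 -0.2527  0.018 ]
0 [ 0.5356 -0.1837  0.018 ]
0.072 [ 0.556  -0.1147  0.018 ]
0.085 [ 0.5597 -0.1022  0.018 ]
turn [0.0009, -0.0008, 0.5507] shift [0.4321, 0.1185, 0.0307] t 3.9 F [-0.34  1.16 -4.03] pos [0.5148 0.1829 0.4304] [ 1.7994e+02 -3.0000e-02 -7.5090e+01]
```

play_rows(
  targets=[
    [[0,0,0.06],[0.045,0.012,0],0.02],
    [[0,0,0.12],[0.09,0.024,0],0.02],
    [[0,0,0.18],[0.135,0.037,0],0.02],
    [[0,0,0.24],[0.18,0.049,0],0.02],
    [[0,0,0.3],[0.225,0.062,0],0.02],
    [[0,0,0.36],[0.27,0.074,0],0.02],
    [[0,0,0.42],[0.315,0.086,0],0.02],
    [[0,0,0.48],[0.36,0.099,0],0.02],
    [[0,0,0.55],[0.405,0.111,0],0.02],
    [[0,0,0.55],[0.432,0.1185,0],0.02],
  ],
)

```text
t: 4.9
position: [0.5108, -0.2682, 0.4281]
tool_rot: [179.7, -0.1, -106.8]
ft_force: [-0.6, 0.3, -4.0]
opening: 0.0258
```

play_rows(
  targets=[
    [[0,0,0],[0,0,0],0.02],
    [[0,0,0],[0,0,0.02],0.02],
    [[0,0,0],[0,0,0.03],0.02],
    [[0,0,0],[0,0,0.03],0.02],
    [[0,0,0],[0,0,0.03],0.02],
  ],
)

```text
t: 5.4
position: [0.5108, -0.2676, 0.3977]
tool_rot: [179.7, -0.1, -106.8]
ft_force: [0.7, -0.2, -3.2]
opening: 0.0263
```

```bash
python3 - <<'E'
from h import *
from plant import *
import cv2
go([.5115,-.2652,.39],-106.65)
t=read_camera("top");s=read_camera("side")
o=np.zeros((480,800,3),np.uint8)
o[:,:400]=cv2.resize(t[160:280,410:510],(400,480),interpolation=2)
o[:,400:]=cv2.resize(s[140:260,310:410],(400,480),interpolation=2)
cv2.imwrite("pics/c4.png",o)
E
```

```text
turn [0.0057, -0.001, -0.0019] shift [-0.0025, 0.0, 0.0077] t 5.4 F [ 0.69 -0.24 -3.22] pos [ 0.5108 -0.2676  0.3977] [ 1.7967e+02 -6.0000e-02 -1.0676e+02]
```

View pics/c4.png

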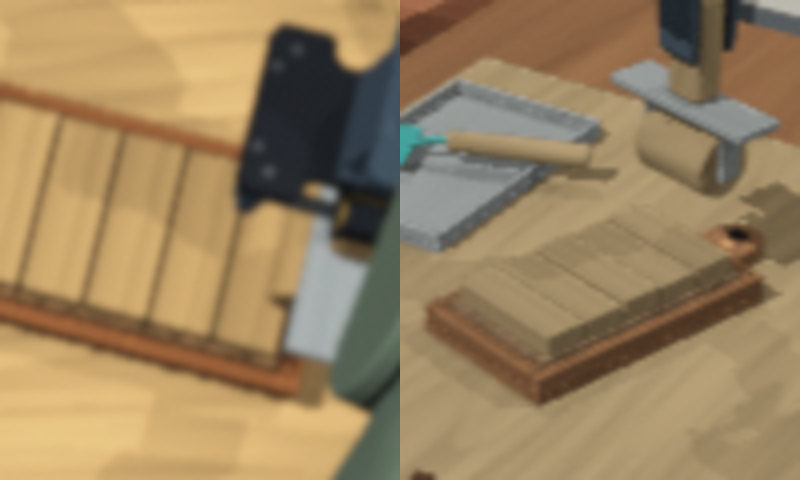

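play_rows(
  targets=[
    [[0.0057,0,0],[-0.0045,0,0.015],0.02],
    [[0.0057,0,0],[-0.0045,0,0.028],0.02],
    [[0.0057,0,0],[-0.0045,0,0.028],0.02],
    [[0.0057,0,0],[-0.0045,0,0.028],0.02],
    [[0.0057,0,0],[-0.0045,0,0.028],0.02],
  ],
  force=60,
)

```text
t: 6.0
position: [0.5124, -0.2637, 0.3714]
tool_rot: [-179.8, -0.1, -106.8]
ft_force: [-0.2, 0.7, -3.5]
opening: 0.0256
```

play_rows(
  targets=[
    [[0,0,0],[0,0,0.001],0.02],
    [[0,0,0],[0,0,0.002],0.02],
    [[0,0,0],[0,0,0.003],0.02],
    [[0,0,0],[0,0,0.003],0.02],
  ],
)

```text
t: 6.4
position: [0.5123, -0.2637, 0.3683]
tool_rot: [-179.8, -0.1, -106.8]
ft_force: [-0.2, -0.3, -4.0]
opening: 0.0259
```

play_rows(
  targets=[
    [[0,0,0],[0,0,0.001],0.02],
    [[0,0,0],[0,0,0.002],0.02],
    [[0,0,0],[0,0,0.003],0.02],
    [[0,0,0],[0,0,0.003],0.02],
  ],
)

```text
t: 6.8
position: [0.5123, -0.2637, 0.3651]
tool_rot: [-179.8, -0.1, -106.8]
ft_force: [0.8, 0.0, -3.8]
opening: 0.0258
```

play_rows(
  targets=[
    [[0,0,0],[0,0,0.001],0.02],
    [[0,0,0],[0,0,0.002],0.02],
    [[0,0,0],[0,0,0.003],0.02],
    [[0,0,0],[0,0,0.003],0.02],
  ],
)

```text
t: 7.2
position: [0.5122, -0.2637, 0.3619]
tool_rot: [-179.9, -0.1, -106.8]
ft_force: [0.1, -1.0, -3.1]
opening: 0.0261
```

play_rows(
  targets=[
    [[0,0,0],[0,0,0.001],0.02],
    [[0,0,0],[0,0,0.002],0.02],
    [[0,0,0],[0,0,0.003],0.02],
    [[0,0,0],[0,0,0.003],0.02],
  ],
)

```text
t: 7.6
position: [0.5122, -0.2637, 0.3597]
tool_rot: [-179.8, -0.1, -106.8]
ft_force: [-0.9, 1.6, 2.7]
opening: 0.0259
```

play_rows(
  targets=[
    [[0,0,0],[0,0,0.001],0.02],
    [[0,0,0],[0,0,0.002],0.02],
    [[0,0,0],[0,0,0.003],0.02],
    [[0,0,0],[0,0,0.003],0.02],
  ],
)

```text
t: 8.0
position: [0.5122, -0.2637, 0.3568]
tool_rot: [-179.8, -0.1, -106.8]
ft_force: [-2.2, 0.4, 4.0]
opening: 0.0258
```

play_rows(
  targets=[
    [[0,0,0],[0,0,0.001],0.02],
    [[0,0,0],[0,0,0.0017],0.02],
    [[0,0,0],[0,0,0.0017],0.02],
  ],
)

```text
t: 8.3
position: [0.5122, -0.2637, 0.3549]
tool_rot: [-179.8, -0.1, -106.8]
ft_force: [-1.8, 1.0, 4.3]
opening: 0.0258
```

play_rows(
  targets=[
    [[0,0,0],[0,0,0.0005],0.02],
    [[0,0,0],[0,0,0.001],0.02],
  ],
)

```text
t: 8.5
position: [0.5122, -0.2637, 0.3544]
tool_rot: [-179.8, -0.1, -106.8]
ft_force: [-2.9, 1.8, 8.0]
opening: 0.0258
```

play_rows(
  targets=[
    [[0,0,0],[0,0,0.0005],0.02],
    [[0,0,0],[0,0,0.001],0.02],
  ],
)

```text
t: 8.7
position: [0.5121, -0.2637, 0.3543]
tool_rot: [-179.8, -0.1, -106.8]
ft_force: [-3.0, 0.9, 11.3]
opening: 0.0255
```

play_rows(
  targets=[
    [[0,0,0],[-0.002,0,0.0009],0.02],
    [[0,0,0],[-0.004,0,0.0009],0.02],
    [[0,0,0],[-0.006,0,0.0009],0.02],
    [[0,0,0],[-0.008,0,0.0009],0.02],
  ],
)

```text
t: 9.1
position: [0.5143, -0.2561, 0.3543]
tool_rot: [-179.8, -0.2, -106.7]
ft_force: [-2.4, 0.3, 9.5]
opening: 0.026
```

play_rows(
  targets=[
    [[0,0,0],[-0.002,0,0.0009],0.02],
    [[0,0,0],[-0.004,0,0.0009],0.02],
    [[0,0,0],[-0.006,0,0.0009],0.02],
    [[0,0,0],[-0.008,0,0.0009],0.02],
    [[0,0,0],[-0.01,0,0.0009],0.02],
  ],
)

```text
t: 9.6
position: [0.5171, -0.2466, 0.3543]
tool_rot: [-179.7, -0.2, -106.8]
ft_force: [-2.9, 1.0, 8.9]
opening: 0.0256
```

play_rows(
  targets=[
    [[0,0,0],[-0.002,0,0.0009],0.02],
    [[0,0,0],[-0.004,0,0.0009],0.02],
    [[0,0,0],[-0.006,0,0.0009],0.02],
    [[0,0,0],[-0.008,0,0.0009],0.02],
    [[0,0,0],[-0.01,0,0.0009],0.02],
  ],
)

```text
t: 10.1
position: [0.5194, -0.2384, 0.3542]
tool_rot: [-179.7, -0.5, -106.7]
ft_force: [-4.6, -4.2, 8.5]
opening: 0.0255
```

play_rows(
  targets=[
    [[0,0,0],[-0.002,0,0.0009],0.02],
    [[0,0,0],[-0.004,0,0.0009],0.02],
    [[0,0,0],[-0.006,0,0.0009],0.02],
    [[0,0,0],[-0.008,0,0.0009],0.02],
    [[0,0,0],[-0.01,0,0.0009],0.02],
  ],
)

```text
t: 10.6
position: [0.5221, -0.2291, 0.354]
tool_rot: [-179.7, -0.6, -106.7]
ft_force: [-2.4, -0.3, 9.2]
opening: 0.0258
```

play_rows(
  targets=[
    [[0,0,0],[-0.002,0,0.0011],0.02],
    [[0,-0.001,0],[-0.004,0,0.0011],0.02],
    [[0,-0.002,0],[-0.006,0,0.0011],0.02],
    [[0,-0.003,0],[-0.008,0,0.0011],0.02],
    [[0,-0.004,0],[-0.01,0,0.0011],0.02],
    [[0,-0.005,0],[-0.012,0,0.0011],0.02],
  ],
)

```text
t: 11.2
position: [0.5254, -0.2176, 0.354]
tool_rot: [-179.7, -0.3, -106.7]
ft_force: [-3.3, -0.2, 9.8]
opening: 0.0257
```

play_rows(
  targets=[
    [[0,0,0],[-0.002,0,0.0012],0.02],
    [[0,0,0],[-0.004,0,0.0012],0.02],
    [[0,0,0],[-0.006,0,0.0012],0.02],
    [[0,0,0],[-0.008,0,0.0012],0.02],
    [[0,0,0],[-0.01,0,0.0012],0.02],
    [[0,0,0],[-0.012,0,0.0012],0.02],
  ],
)

```text
t: 11.8
position: [0.5284, -0.2075, 0.3539]
tool_rot: [-179.6, -0.7, -106.6]
ft_force: [-4.7, -5.7, 10.6]
opening: 0.0257
```

play_rows(
  targets=[
    [[0,0,0],[-0.002,0,0.0012],0.02],
    [[0,0,0],[-0.004,0,0.0012],0.02],
    [[0,0,0],[-0.006,0,0.0012],0.02],
    [[0,0,0],[-0.008,0,0.0012],0.02],
    [[0,0,0],[-0.01,0,0.0012],0.02],
  ],
)

```text
t: 12.3
position: [0.5309, -0.1985, 0.3537]
tool_rot: [-179.6, -0.8, -106.6]
ft_force: [-3.1, -1.9, 10.3]
opening: 0.0262
```

play_rows(
  targets=[
    [[0,-0.001,0],[-0.002,0,0.0014],0.02],
    [[0,-0.003,0],[-0.004,0,0.0014],0.02],
    [[0,-0.005,0],[-0.006,0,0.0014],0.02],
    [[0,-0.007,0],[-0.008,0,0.0014],0.02],
    [[0,-0.009,0],[-0.01,0,0.0014],0.02],
  ],
)

```text
t: 12.8
position: [0.5336, -0.189, 0.3536]
tool_rot: [-179.6, -0.3, -106.6]
ft_force: [-4.3, 1.1, 12.2]
opening: 0.0262
```

play_rows(
  targets=[
    [[0,0,0],[-0.002,0,0.0014],0.02],
    [[0,0,0],[-0.004,0,0.0014],0.02],
    [[0,0,0],[-0.006,0,0.0014],0.02],
    [[0,0,0],[-0.008,0,0.0014],0.02],
    [[0,0,0],[-0.01,0,0.0014],0.02],
    [[0,0,0],[-0.012,0,0.0014],0.02],
  ],
)

```text
t: 13.4
position: [0.5369, -0.1774, 0.3535]
tool_rot: [-179.5, -0.3, -106.6]
ft_force: [-3.0, 1.2, 11.9]
opening: 0.0256
```

play_rows(
  targets=[
    [[-0.001,0,0],[-0.002,0,0.0014],0.02],
    [[-0.003,0,0],[-0.004,0,0.0014],0.02],
    [[-0.005,0,0],[-0.006,0,0.0014],0.02],
    [[-0.006,0,0],[-0.008,0,0.0014],0.02],
    [[-0.006,0,0],[-0.01,0,0.0014],0.02],
  ],
)

```text
t: 13.9
position: [0.5399, -0.1695, 0.3535]
tool_rot: [-179.7, -0.7, -106.5]
ft_force: [-4.2, -6.1, 9.6]
opening: 0.0257
```

play_rows(
  targets=[
    [[0,0,0],[-0.002,0,0.0014],0.02],
    [[0,0,0],[-0.004,0,0.0014],0.02],
    [[0,0,0],[-0.006,0,0.0014],0.02],
    [[0,0,0],[-0.008,0,0.0014],0.02],
    [[0,0,0],[-0.01,0,0.0014],0.02],
  ],
)

```text
t: 14.4
position: [0.5425, -0.1603, 0.3533]
tool_rot: [-179.6, -0.8, -106.5]
ft_force: [-4.4, -0.3, 11.3]
opening: 0.0257
```

play_rows(
  targets=[
    [[0,-0.001,0],[-0.002,0,0.0014],0.02],
    [[0,-0.003,0],[-0.004,0,0.0014],0.02],
    [[0,-0.005,0],[-0.006,0,0.0014],0.02],
    [[0,-0.007,0],[-0.008,0,0.0014],0.02],
    [[0,-0.007,0],[-0.01,0,0.0014],0.02],
  ],
)

```text
t: 14.9
position: [0.5452, -0.1506, 0.3532]
tool_rot: [-179.6, -0.4, -106.5]
ft_force: [-3.6, 1.2, 13.0]
opening: 0.0261
```

play_rows(
  targets=[
    [[0,0,0],[-0.002,0,0.0014],0.02],
    [[0,0,0],[-0.004,0,0.0014],0.02],
    [[0,0,0],[-0.006,0,0.0014],0.02],
    [[0,0,0],[-0.008,0,0.0014],0.02],
    [[0,0,0],[-0.01,0,0.0014],0.02],
    [[0,0,0],[-0.012,0,0.0014],0.02],
  ],
)

```text
t: 15.5
position: [0.5483, -0.1396, 0.3531]
tool_rot: [-179.5, -0.5, -106.5]
ft_force: [-4.4, -3.5, 11.2]
opening: 0.0259
```

play_rows(
  targets=[
    [[0,0,0],[-0.002,0,0.0014],0.02],
    [[0,0,0],[-0.004,0,0.0014],0.02],
    [[0,0,0],[-0.006,0,0.0014],0.02],
    [[0,0,0],[-0.008,0,0.0014],0.02],
    [[0,0,0],[-0.01,0,0.0014],0.02],
  ],
)

```text
t: 16.0
position: [0.5507, -0.1309, 0.353]
tool_rot: [-179.5, -0.7, -106.5]
ft_force: [-4.5, -0.1, 11.3]
opening: 0.0254
```

play_rows(
  targets=[
    [[0,-0.001,0],[-0.002,0,0.0014],0.02],
    [[0,-0.003,0],[-0.004,0,0.0014],0.02],
    [[0,-0.005,0],[-0.006,0,0.0014],0.02],
    [[0,-0.007,0],[-0.008,0,0.0014],0.02],
    [[0,-0.007,0],[-0.01,0,0.0014],0.02],
    [[0,-0.007,0],[-0.012,0,0.0014],0.02],
  ],
)

```text
t: 16.6
position: [0.554, -0.1192, 0.3528]
tool_rot: [-179.5, -0.3, -106.5]
ft_force: [-3.8, 0.8, 12.3]
opening: 0.0259
```

play_rows(
  targets=[
    [[0,0,0],[-0.002,0,0.0015],0.02],
    [[0,0,0],[-0.004,0,0.0015],0.02],
    [[0,0,0],[-0.006,0,0.0015],0.02],
    [[0,0,0],[-0.008,0,0.0015],0.02],
    [[0,0,0],[-0.01,0,0.0015],0.02],
  ],
)

```text
t: 17.1
position: [0.5567, -0.1095, 0.3527]
tool_rot: [-179.5, -0.2, -106.5]
ft_force: [-4.4, 0.8, 13.2]
opening: 0.0254
```

play_rows(
  targets=[
    [[0,0,0],[0.002,0,0.0016],0.02],
    [[0,0,0],[0.004,0,0.0016],0.02],
    [[0,0,0],[0.006,0,0.0016],0.02],
    [[0,0,0],[0.009,0,0.0016],0.02],
    [[0,0,0],[0.012,0,0.0016],0.02],
    [[0,0,0],[0.015,0,0.0016],0.02],
    [[0,0,0],[0.018,0,0.0014],0.02],
    [[0,0,0],[0.018,0,-0.01],0.02],
    [[0,0,0],[0.018,0,-0.04],0.02],
    [[0,0,0],[0.018,0,-0.075],0.02],
  ],
)

```text
t: 18.1
position: [0.5511, -0.1262, 0.4263]
tool_rot: [-179.7, -0.2, -106.5]
ft_force: [1.3, -0.7, -2.5]
opening: 0.026
```

```bash
python3 - <<'E'
from h import *
from plant import *
import cv2
go([.5154,.1831,.43],-75.1)
t=read_camera("top");s=read_camera("side")
o=np.zeros((480,800,3),np.uint8)
o[:,:400]=cv2.resize(t[160:280,395:495],(400,480),interpolation=2)
o[:,400:]=cv2.resize(s[120:240,280:380],(400,480),interpolation=2)
cv2.imwrite("pics/c5.png",o)
E
```

```text
turn [-0.0041, -0.0056, -0.5481] shift [-0.2864, 0.1221, -0.0056] t 18.1 F [ 1.33 -0.67 -2.48] pos [ 0.5511 -0.1262  0.4263] [-179.69   -0.24 -106.5 ]
```

View pics/c5.png

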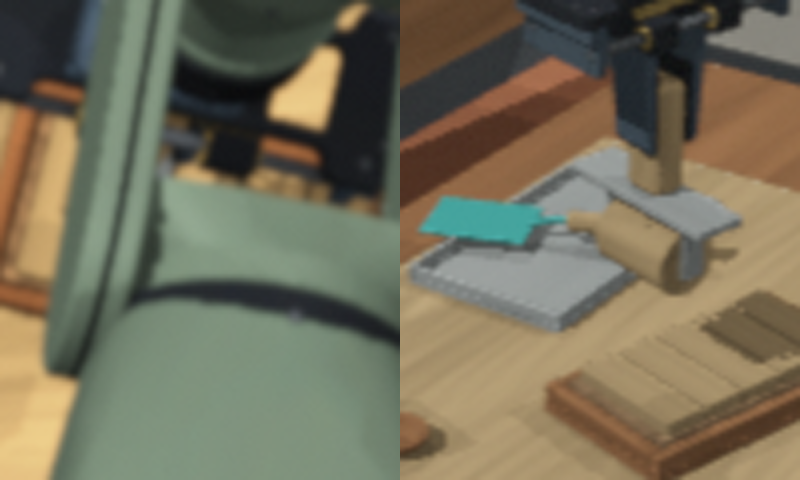

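The slats look flush and level. Next I'm checking the predicted roller outline against the picture for slip in the grip.

```bash
python3 - <<'E'
from h import *
q=[.5511,-.1262,.4263-.273,np.radians(-16.5)]
for P in [(.068,.02,.044),(.068,-.02,.044),(-.068,.02,.044),(-.068,-.02,.044),(-.017,.013,.044),(.017,.013,.044),(-.035,0,-.025)]:
    print(P,((proj("side",pose(q,P))[0]-[280,120])*4+[400,0]).round(0))
E
```

```text
(0.068, 0.02, 0.044) [573. 175.]
(0.068, -0.02, 0.044) [618. 159.]
(-0.068, 0.02, 0.044) [703. 246.]
(-0.068, -0.02, 0.044) [748. 228.]
(-0.017, 0.013, 0.044) [660. 215.]
(0.017, 0.013, 0.044) [628. 197.]
(-0.035, 0, -0.025) [690. 309.]
```

```bash
python3 - <<'E'
from h import *
q=[.5511,-.1262,.4263,np.radians(-16.5)]
for P in [(.016,.0265,-.191),(-.016,.0265,-.191)]:
    print(P,((proj("side",pose(q,P))[0]-[280,120])*4+[400,0]).round(0))
E
```

```text
(0.016, 0.0265, -0.191) [613. 153.]
(-0.016, 0.0265, -0.191) [644. 169.]
```

play_rows(
  targets=[
    [[0,0,-0.06],[-0.032,0.014,-0.005],0.02],
    [[0,0,-0.12],[-0.064,0.027,-0.006],0.02],
    [[0,0,-0.18],[-0.096,0.041,-0.006],0.02],
    [[0,0,-0.24],[-0.128,0.054,-0.006],0.02],
    [[-0.004,-0.0056,-0.3],[-0.16,0.068,-0.006],0.02],
    [[-0.004,-0.0056,-0.36],[-0.192,0.082,-0.006],0.02],
    [[-0.004,-0.0056,-0.42],[-0.224,0.095,-0.006],0.02],
    [[-0.004,-0.0056,-0.48],[-0.256,0.109,-0.006],0.02],
    [[-0.004,-0.0056,-0.548],[-0.286,0.122,-0.006],0.02],
    [[-0.004,-0.0056,-0.548],[-0.286,0.122,-0.006],0.02],
  ],
)

```text
t: 19.2
position: [0.5159, 0.1859, 0.4321]
tool_rot: [-179.4, -0.3, -74.8]
ft_force: [-0.4, -0.2, -4.0]
opening: 0.026
```

play_rows(
  targets=[
    [[0,0,0],[0,0,0],0.02],
    [[0,0,0],[0,0,0],0.02],
  ],
)

```text
t: 19.4
position: [0.5158, 0.1858, 0.4305]
tool_rot: [-179.6, -0.3, -74.8]
ft_force: [-0.0, -0.3, -3.6]
opening: 0.0257
```

```bash
python3 -c "
from h import *
go([.5154,.1831,.34],-75.1)"
```

```text
turn [-0.0078, -0.005, 0.0047] shift [0.002, 0.0018, 0.0905] t 19.4 F [-0.05 -0.34 -3.56] pos [0.5158 0.1858 0.4305] [-179.55   -0.29  -74.83]
```

play_rows(
  targets=[
    [[-0.008,-0.005,0.005],[0.002,0.002,0],0.02],
    [[-0.008,-0.005,0.005],[0.002,0.002,0.03],0.02],
    [[-0.008,-0.005,0.005],[0.002,0.002,0.06],0.02],
    [[-0.008,-0.005,0.005],[0.002,0.002,0.08],0.02],
    [[-0.008,-0.005,0.005],[0.002,0.002,0.09],0.02],
    [[-0.008,-0.005,0.005],[0.002,0.002,0.09],0.02],
  ],
)

```text
t: 20.0
position: [0.5151, 0.1822, 0.3392]
tool_rot: [179.8, -0.0, -75.2]
ft_force: [0.1, 0.3, -3.6]
opening: 0.0256
```

```bash
python3 - <<'E'
from h import *
from plant import *
import cv2
go([.5154,.1831,.333],-75.1)
s=read_camera("side")
cv2.imwrite("pics/c6.png",cv2.resize(s[180:300,235:335],(500,600),interpolation=2))
E
```

```text
turn [0.0033, -0.0002, -0.0016] shift [-0.0008, -0.0005, 0.0062] t 20.0 F [ 0.13  0.29 -3.58] pos [0.5151 0.1822 0.3392] [ 1.7981e+02 -1.0000e-02 -7.5190e+01]
```

View pics/c6.png

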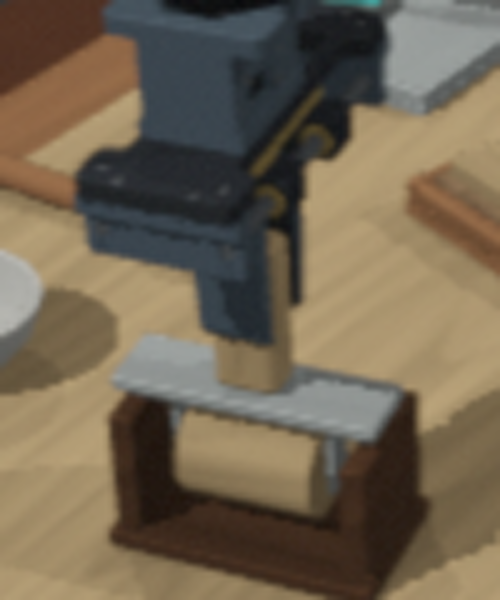

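The wheel hangs between the walls and the bar, with corners at (112,380) and (378,440), sits just above the wall tops. Lowering to contact.

play_rows(
  targets=[
    [[0.003,0,0],[0,0,0.001],0.02],
    [[0.003,0,0],[0,0,0.002],0.02],
    [[0.003,0,0],[0,0,0.003],0.02],
    [[0.003,0,0],[0,0,0.004],0.02],
    [[0.003,0,0],[0,0,0.004],0.02],
  ],
)

```text
t: 20.55
position: [0.5154, 0.1826, 0.3366]
tool_rot: [-179.9, -0.0, -75.2]
ft_force: [0.2, 0.1, -2.8]
opening: 0.0258
```

play_rows(
  targets=[
    [[0,0,0],[0,0,0.001],0.02],
    [[0,0,0],[0,0,0.002],0.02],
    [[0,0,0],[0,0,0.002],0.02],
  ],
)

```text
t: 20.85
position: [0.5154, 0.1826, 0.3344]
tool_rot: [-179.9, -0.0, -75.2]
ft_force: [-0.2, -0.6, -3.9]
opening: 0.0257
```

play_rows(
  targets=[
    [[0,0,0],[0,0,0.001],0.02],
    [[0,0,0],[0,0,0.0015],0.02],
    [[0,0,0],[0,0,0.0015],0.02],
  ],
)

```text
t: 21.15
position: [0.5154, 0.1826, 0.3328]
tool_rot: [-179.9, -0.0, -75.2]
ft_force: [-0.4, -1.1, -3.6]
opening: 0.026
```

play_rows(
  targets=[
    [[0,0,0],[0,0,0.001],0.02],
    [[0,0,0],[0,0,0.0015],0.02],
    [[0,0,0],[0,0,0.0015],0.02],
  ],
)

```text
t: 21.45
position: [0.5153, 0.1826, 0.3323]
tool_rot: [-179.8, -0.0, -75.2]
ft_force: [-3.0, -1.1, 5.0]
opening: 0.0258
```

Contact at TCP z = 0.3323, about the height of the original grasp. Opening, then rising.

play_rows(
  targets=[
    [[0,0,0],[0,0,0],0.02],
    [[0,0,0],[0,0,0],0.03],
    [[0,0,0],[0,0,0],0.05],
    [[0,0,0],[0,0,0],0.085],
    [[0,0,0],[0,0,0],0.085],
    [[0,0,0],[0,0,0],0.085],
    [[0,0,0],[0,0,0],0.085],
    [[0,0,0],[0,0,0],0.085],
    [[0,0,0],[0,0,0],0.085],
  ],
)

```text
t: 22.35
position: [0.5153, 0.1826, 0.3323]
tool_rot: [-179.8, 0.0, -75.2]
ft_force: [-0.2, 0.1, -0.8]
opening: 0.0827
```

play_rows(
  targets=[
    [[0,0,0],[0,0,-0.02],0.085],
    [[0,0,0],[0,0,-0.05],0.085],
    [[0,0,0],[0,0,-0.09],0.085],
    [[0,0,0],[0.03,0.02,-0.09],0.085],
    [[0,0,0],[0.06,0.05,-0.09],0.085],
    [[0,0,0],[0.1,0.08,-0.09],0.085],
    [[0,0,0],[0.14,0.11,-0.09],0.085],
    [[0,0,0],[0.18,0.14,-0.09],0.085],
    [[0,0,0],[0.22,0.17,-0.09],0.085],
    [[0,0,0],[0.22,0.17,-0.09],0.085],
  ],
)

```text
t: 23.35
position: [0.4048, -0.0777, 0.422]
tool_rot: [-179.9, -0.1, -75.6]
ft_force: [0.3, 0.4, 0.3]
opening: 0.0847
```

play_rows(
  targets=[
    [[0,0,0],[0.04,0.03,0],0.085],
    [[0,0,0],[0.08,0.06,0],0.085],
    [[0,0,0],[0.12,0.09,0],0.085],
    [[0,0,0],[0.16,0.12,0],0.085],
    [[0,0,0],[0.2,0.15,0],0.085],
    [[0,0,0],[0.24,0.18,0],0.085],
    [[0,0,0],[0.28,0.2,0],0.085],
    [[0,0,0],[0.3,0.22,0],0.085],
    [[0,0,0],[0.3,0.22,0],0.085],
  ],
)

```text
t: 24.25
position: [0.2657, -0.4256, 0.4217]
tool_rot: [-179.9, -0.1, -75.8]
ft_force: [-0.3, 0.7, 0.1]
opening: 0.085
```

```bash
python3 - <<'E'
from h import *
from plant import *
import cv2
print(get_state()["opening"])
t=read_camera("top");s=read_camera("side")
cv2.imwrite("pics/top9.png",t)
o=np.zeros((600,800,3),np.uint8)
o[:320,:]=cv2.resize(t[170:274,245:505],(800,320),interpolation=2)
o[320:,:]=cv2.resize(s[190:305,245:410],(402,280),interpolation=2).repeat(1,0) if 0 else 0
o[320:,:402]=cv2.resize(s[190:305,245:410],(402,280),interpolation=2)
t0=cv2.imread("pics/top0.png");d=cv2.absdiff(t,t0).max(2)
o[320:,402:402+373]=cv2.cvtColor(cv2.resize(d,(373,280)),8)
cv2.imwrite("pics/c7.png",o)
E
```

```text
0.085027809643591
```

View pics/c7.png

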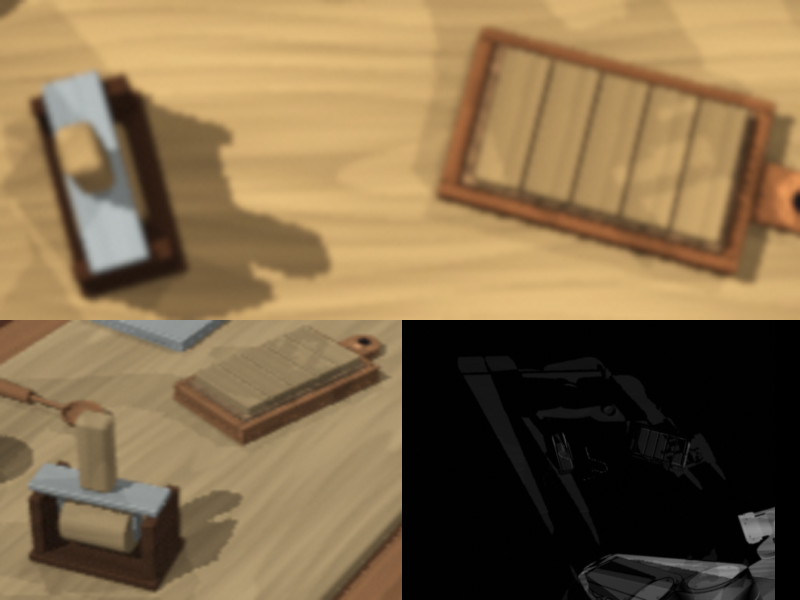

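```bash
python3 -c "
from plant import *
print(sign_off())"
```

```text
the job is handed in; nothing more can be done
None
```

I took the roller by its handle and rolled it from the tab end across all five slats. Then I hung it back in its rest, let go and handed the job in at about 24 s of the 72 s. The system gave no verdict.

**Slats:** The vertical push was about 12–17 N at every reading, above the 7–11 N a slat needs and well under 35 N. On the way along the board the tool's contact height fell evenly from 354.3 to 352.7 mm, with no slat standing out. The last pictures show the slats level. I had no direct reading of the slat joints or of how fast the wheel turned.

**Roller in its rest:** It touched down at a tool height of 332.3 mm, against about 332 mm when I first gripped it. In the last picture it hangs upright with the gripper away. It sits a few millimetres to one side of centre across the axle and is turned very slightly. From the picture I judge this to be within the 25 mm allowed, but I did not measure it.

**Bystanders:** The bowls, the spoon and the red look-alike show no visible change from the first top picture.

**Disagreement:** While I held the roller over the board, both the fingers and the roller appeared about 3–4 pixels higher in the side camera than the calibration predicted. They shifted by nearly the same amount, so I took it as camera error rather than slip in the grip.

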